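# Pull the plug of the blue-plated casting mould

### The arm

A 6-joint arm with a two-finger parallel gripper is mounted at the origin on the work surface. World frame = base frame: x ahead of the robot, y to its left, z up, the work surface at z = 0. Lengths are in mm, angles in rad, forces in N, time in s.
With the tool pointing down it reaches from about 350 to 875 mm from the base axis. Payload 4.2 kg.
Tool frame: the origin (TCP) lies at the very end of the fingers, on their centre line; the grasp point (between the pads) lies 19 mm behind it; z points along the fingers, y is the line along which they close (so a half turn about z gives the same grasp; the last joint's range is limited). The gripper opens to 85 mm and grips with 20 to 120 N. Pads are 22 mm wide; open, the fingers measure 114 mm over their backs; the gripper's body (76 mm by 85 mm) begins 54 mm behind the grasp point. The pads swing forward as they close: fully open they stand 13 mm farther back than shut.
Start: joints at [-1.057, 0.385, 0.008, 0, -1.194, -0.259], TCP at [157.549, -604.795, 231.312] pointing down, gripper open.
Joint ranges: [-3.14, 3.14], [-1.21, 2.06], [-1.07, 1.41], [-3.16, 2.05], [-2.99, -0.16], [-3.1, 3.1]. Speed limits (rad/s): [2.79, 2.79, 3.14, 3.14, 3.14, 3.14].

### API

Orientations are given as a unit quaternion [x, y, z, w].
In Python, from bench import arm gives the robot as it stands.
- The arm moves only by the tool servo_tool, never from a script. Its argument "rows" is a list that holds one entry, the list of rows, each a list of 7 numbers: the finger opening in mm, from 0 to 85.4, then the shift along the tool's x, y, z in mm, then the turn, a rotation vector about the tool's x, y, z in rad. A call has 1 to 10 rows; each row is the pose to reach, as a shift and turn from the pose commanded when the call began, along the tool's axes at that moment; what a row does not reach only later rows make up. A row lasts 1/8 s, in which the tool goes at most 62.5 mm and 10.7 degrees, less where a joint would pass 70% of its speed; a pose out of reach is approached as far as the arm can. A call with a gripper value outside its range is refused whole. The fingers move at their own pace and stop on an object; the grip force is fixed at half the most. Time passes only in rows, so rows that repeat a pose let the fingers close. It gives the time, the measured TCP pose, the force, the opening and the grip force at its end, in the units of the state.
- arm.read_state(): the state, without advancing time (a new reading comes with each control period).
- arm.get_image(name): name is "scene" or "top" or "wrist"; returns the picture (480x640x3 uint8, red, green, blue); there is no depth.
- arm.camera_params(name): a dict with "intrinsics" (3x3 intrinsics, pixels), "D" ([k1, k2, p1, p2, k3] as OpenCV has them; the pictures are not rectified), "R" (3x3) and "t" (3): a world point X has camera coordinates R X + t. Camera axes: x right, y down, z forward; pixel columns grow to the right and rows downward; lengths in mm; the calibration is good to about 2 mm. A picture is of the moment at which its call begins: read the wrist's pose just before it. camera_params takes no time and is no camera call; for the wrist camera it gives the pose at the moment of the call.
- arm.job_done(): hands the job in; it is judged then, once.
The state is a dict: "clock": time; "joints": joint angles; "joint_vel": joint speeds; "joint_efforts": joint torques, N m; "position": TCP position; "ee_rot": TCP orientation; "contact_force": force on the tool from outside, world axes, zero at the start; "wrist_torque": the same for the moment, N m; "gripper_width": finger opening in mm; "grasp_force": force on a finger pad.
Only numpy, scipy, OpenCV 4.12 (cv2) and the standard library are available. Lean on these libraries where they do the work, as an engineer would, in place of code of your own. Each camera call takes 0.05 s, during which the arm holds its last target. There are 200 camera calls.

### The job

Open the plaster casting mould whose plug has the blue top plate: take the orange-handled puller key from its stand, pass its foot down through the slot in the blue plate, screw it a quarter turn either way so that the foot catches underneath, and pull the plug straight up out of the mould. Set the plug down gently and upright in the middle of the wooden board, let go and leave the key in it. Leave the plug with the red plate where it is.

Things in the scene. Friction and masses are not known exactly. Their poses are not given: they have to be found in the camera images.
- key: Puller key, upright in the 40 deep pocket of a 50 high dark wooden stand; lift straight out. Origin: underside of its foot, centre, 10 mm above the table at first; z up the stem, x along foot and handle. Steel foot (two lugs) 46 x 14 x 10 mm, stem 12 diameter, orange handle 70 (x) x 18 (y) x 30 high, centred 120 above the origin; grip it across the 18. 0.18 kg.
- plug: Plaster plug 80 x 80 x 50 mm, blue plate, loose in the 84 square hole of a fixed plaster mould 130 x 130 x 100, tops flush; cannot turn. Origin: underside centre; z up, x along the slot. Slot through the 6 thick plate: centred, 60 (x) x 28 (y). Below it a hollow 68 x 68, from 6 to 44 above the origin: the foot can turn in it, and crosswise it catches under the plate. 0.3-0.65 kg.
- other_plug: Bystander: the same plug with a red top plate, in a second mould of the same kind; same sizes and axes. The two moulds may stand either way round. To be left where it is.
- board: Wooden board 160 x 160 x 18 mm, fixed flat on the table. Origin: centre of its underside, on the table; z up; its top is 18 mm above the origin.
Things that resemble listed ones, but are neither listed nor needed, are in the scene too. Of the things that look like the key, the smaller one is meant. Leave any turquoise look-alike of the plug alone.

How it is judged:
By the outcome, as a careful person would: the job done as asked, in the order asked, and still so for the second after the job is handed in, with the robot touching nothing.
It also fails if it takes over 59 s, if anything falls off the work surface, if the arm or the gripper's body presses on something with over 40 N, if the wrist force passes 120 N, or if a joint passes its speed limit or range.

## Working session

There is one attempt and no reset: what is moved stays moved. The work goes in short steps, Python scripts to look and compute and a tool call to move; the robot and the scene stay as the last step left them, time stands still between calls to the robot, and variables do not carry over. Pictures are saved under pics/ and viewed, at most 12 in all, crops included, and the job is handed in when it is done.

Besides the shell and the picture viewer there is one more tool, called in YAML: its name, and indented under it one key for each argument. servo_tool: Moves the arm, as the interface text tells. Its arguments: {"type":"object","properties":{"rows":{"type":"array"}},"required":["rows"]}

```bash
mkdir -p pics; ls
python3 - <<'E'
from bench import arm
import cv2,numpy as np
for n in("top","scene"):
    im=arm.get_image(n);cv2.imwrite(f"pics/{n}0.png",im[:,:,::-1])
    p=arm.camera_params(n);print(n,np.round(p["intrinsics"],1).tolist(),p["D"],np.round(-np.array(p["R"]).T@p["t"]))
s=arm.read_state();print(s["clock"],s["position"],s["ee_rot"],s["contact_force"])
E
```

```text
pics
top [[457.4, 0.0, 307.9], [0.0, 457.4, 244.7], [0.0, 0.0, 1.0]] [0.03572242 0.         0.         0.         0.        ] [422.  27. 950.]
scene [[442.7, 0.0, 320.4], [0.0, 442.7, 238.7], [0.0, 0.0, 1.0]] [0.01243149 0.         0.         0.         0.        ] [1195.   43.  802.]
0.1 [ 157.43014744 -604.32450384  230.34156206] [-1.26978566e-01  9.91904995e-01  9.45387836e-04 -1.77496791e-04] [-0.67045629  0.14539115  0.0570211 ]
```

View pics/top0.png

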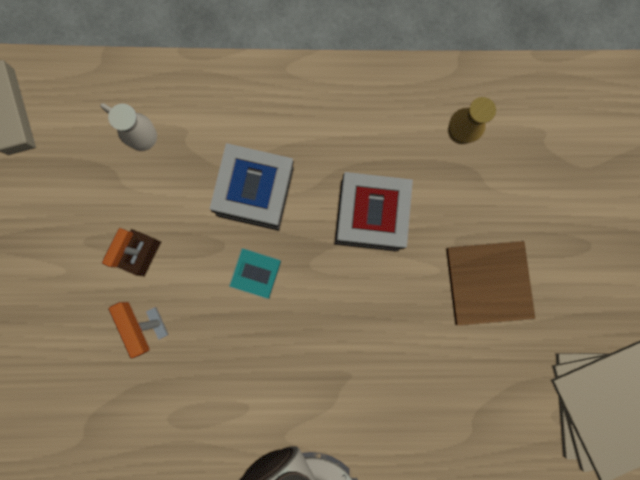

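View pics/scene0.png

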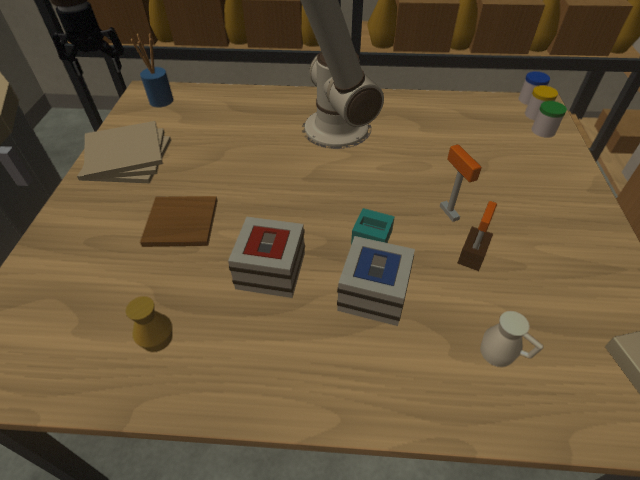

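The top view shows the blue plug at (252,184), red at (376,210), the board at (491,282), the key in its stand at (118,248) and the larger look-alike at (130,330). The arm isn't visible where I expect the TCP, so I'll check the projection while I measure.

```bash
cat > h.py <<'E'
from bench import arm
import cv2,numpy as np
from scipy.spatial.transform import Rotation as Ro
def cam(n):
    p=arm.camera_params(n);return tuple(np.array(p[k],float) for k in("intrinsics","D","R","t"))
def proj(c,X):
    K,D,R,t=c;return cv2.projectPoints(np.array(X,float).reshape(-1,3),cv2.Rodrigues(R)[0],t,K,D)[0].reshape(-1,2)
def ray(c,uv,z):
    K,D,R,t=c
    u=cv2.undistortPoints(np.array(uv,float).reshape(-1,1,2),K,D).reshape(-1,2)
    d=np.c_[u,np.ones(len(u))]@R; o=-R.T@t
    return o+d*((z-o[2])/d[:,2])[:,None]
def rects(im,lo,hi,amin=60):
    m=cv2.inRange(cv2.cvtColor(im,cv2.COLOR_RGB2HSV),lo,hi)
    cs=cv2.findContours(m,cv2.RETR_EXTERNAL,cv2.CHAIN_APPROX_NONE)[0]
    return [c for c in sorted(cs,key=cv2.contourArea,reverse=True) if cv2.contourArea(c)>amin]
def onplane(c,cont,z):
    P=ray(c,cont[:,0,:],z)[:,:2].astype(np.float32)
    return cv2.minAreaRect(P)
B=((100,120,40),(130,255,255));O=((5,180,90),(14,255,255));Rd=((0,170,60),(4,255,255))
E
python3 - <<'E'
from h import *
c=cam("top");s=cam("scene")
im=cv2.imread("pics/top0.png")[:,:,::-1].copy(); sc=cv2.imread("pics/scene0.png")[:,:,::-1].copy()
print("tcp",proj(c,[157,-604,231]),proj(s,[157,-604,231]),"base",proj(c,[0,0,0]),proj(s,[0,0,0]))
f=lambda r:tuple(np.round(np.array(x),1).tolist() for x in r)
for k in rects(im,*B,200):print("blue z100",f(onplane(c,k,100)))
for k in rects(im,*O)[:4]:print("or z145",f(onplane(c,k,145)),k[:,0].mean(0))
for k in rects(sc,*O)[:4]:print("scene or z130",f(onplane(s,k,130)),k[:,0].mean(0))
# mould, board corners by clicks
print(np.round(ray(c,[[225,145],[294,157],[279,229],[212,210]],100),0)[:,:2].tolist())
print("board",np.round(ray(c,[[447,248],[524,241],[534,318],[457,324]],18),0)[:,:2].tolist())
print("stand",np.round(ray(c,[[131,229],[160,238],[146,276],[116,268]],50),0)[:,:2].tolist())
E
```

```text
tcp [[722.43231876 473.30875236]] [[101.79188259  77.11144909]] base [[310.84514662 511.64972925]] [[336.08088455 127.07973572]]
blue z100 ([628.9, 113.3], [76.7, 78.3], 77.0)
or z145 ([363.5, 315.1], [94.5, 32.5], 25.7) [128.484375  329.0234375]
or z145 ([502.7, 339.6], [24.8, 67.8], 65.8) [117.40659341 247.51648352]
scene or z130 ([321.3, 318.2], [130.8, 57.8], 25.3) [462.73493976 161.77108434]
scene or z130 ([502.4, 344.1], [17.2, 96.9], 65.7) [487.14705882 215.55882353]
[[703.0, 163.0], [680.0, 32.0], [542.0, 61.0], [577.0, 186.0]]
board [[514.0, -282.0], [528.0, -441.0], [371.0, -452.0], [359.0, -296.0]]
stand [[548.0, 352.0], [531.0, 295.0], [456.0, 320.0], [472.0, 377.0]]
```

Run:
```python
from h import *
im=cv2.imread("pics/top0.png");a=cv2.resize(im[215:365,90:190],None,fx=4,fy=4,interpolation=cv2.INTER_CUBIC)[:600]
sc=cv2.imread("pics/scene0.png");b=cv2.resize(sc[135:285,430:530],None,fx=4,fy=4,interpolation=cv2.INTER_CUBIC)
cv2.imwrite("pics/crop.png",np.hstack([a,b]))
```

```text
(no output)
```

View pics/crop.png

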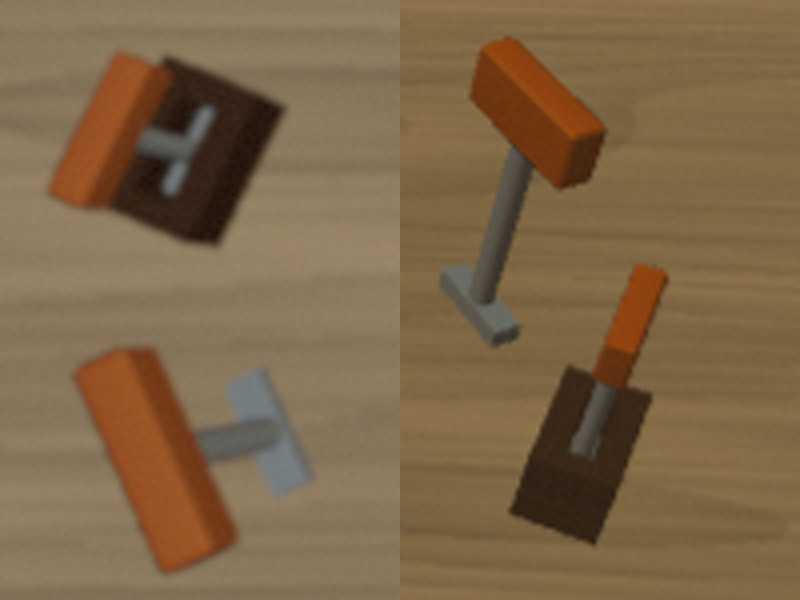

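The crop confirms it: the small key stands upright in the stand at about (502,338), with its handle along −24°. The larger one stands free. I'll write a move helper and go above the key.

```bash
cat >> h.py <<'E'
def go(x,y,z,yaw,p=None,q=None):
    """shift/turn in tool axes from measured (or given) pose to tool-down pose, tool x at yaw deg"""
    s=arm.read_state();p=np.array(s["position"] if p is None else p);A=Ro.from_quat(s["ee_rot"] if q is None else q)
    a=np.radians(yaw);T=Ro.from_matrix([[np.cos(a),np.sin(a),0],[np.sin(a),-np.cos(a),0],[0,0,-1]])
    print("shift",np.round(A.inv().apply(np.array([x,y,z])-p),1),"turn",np.round((A.inv()*T).as_rotvec(),3))
    return [x,y,z],T.as_quat()
E
python3 - <<'E'
from h import *
p,q=go(470,-250,300,-95)
go(502,338,250,-24.2,p,q)
E
```

```text
shift [-391.7  264.3  -69.2] turn [ 2.000e-03  1.000e-03 -1.229e+00]
shift [-588.6   19.4   50. ] turn [-0.     0.    -1.236]
```

servo_tool:
  rows:
    - [[85,-50,34,-30,0,0,-0.15],[85,-100,68,-69,0,0,-0.3],[85,-150,101,-69,0,0,-0.46],[85,-200,135,-69,0,0,-0.62],[85,-250,169,-69,0,0,-0.78],[85,-300,203,-69,0,0,-0.94],[85,-350,236,-69,0,0,-1.1],[85,-392,264,-69,0,0,-1.229],[85,-392,264,-69,0,0,-1.229]]

```text
clock: 1.23
position: [472.1, -247.9, 299.5]
ee_rot: [-0.678, 0.735, 0.001, -0.0]
contact_force: [-0.6, -0.5, -0.6]
gripper_width: 85.3
grasp_force: 0.0
```

servo_tool:
  rows:
    - [[85,-60,2,0,0,0,-0.12],[85,-120,4,0,0,0,-0.25],[85,-180,6,0,0,0,-0.38],[85,-240,8,0,0,0,-0.5],[85,-300,10,5,0,0,-0.62],[85,-360,12,10,0,0,-0.76],[85,-420,14,20,0,0,-0.9],[85,-480,16,30,0,0,-1.03],[85,-540,18,40,0,0,-1.15],[85,-588,19,50,0,0,-1.236]]

```text
clock: 2.48
position: [502.5, 338.2, 249.6]
ee_rot: [0.978, -0.208, -0.0, 0.0]
contact_force: [0.7, 0.3, 0.1]
gripper_width: 84.7
grasp_force: 0.0
```

Run:
```python
from h import *
c=cam("wrist");im=arm.get_image("wrist");cv2.imwrite("pics/w1.png",im[:,:,::-1])
print(np.round(-c[2].T@c[3]))
for k in rects(im,*O,300)[:3]:print(onplane(c,k,145),k[:,0].min(0),k[:,0].max(0))
```

```text
[571. 309. 393.]
((364.5002746582031, 320.61480712890625), (80.47684478759766, 37.387821197509766), 24.668758392333984) [387 355] [460 447]
((505.3910827636719, 347.582275390625), (23.92193603515625, 72.45491790771484), 66.1808090209961) [281 182] [321 296]
```

View pics/w1.png

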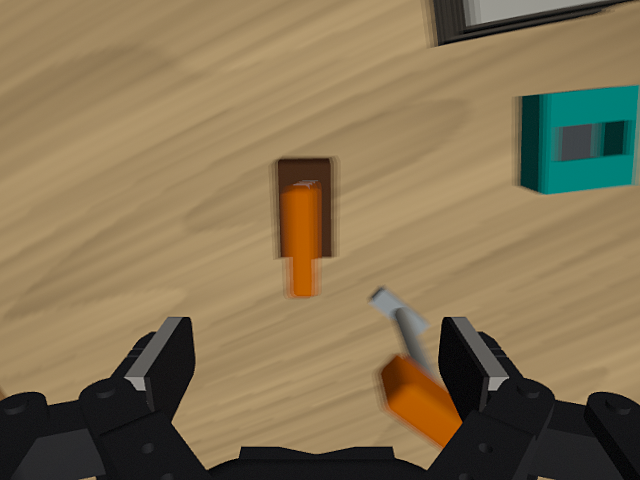

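The picture is motion-blurred because the arm was still settling. It shows the handle at (301,240), the fingers centred on column 316 and the turquoise decoy on the right. I'll retake it now the arm is still.

Run:
```python
from h import *
im=arm.get_image("wrist");print(arm.read_state()["position"])
c=cam("wrist");im=arm.get_image("wrist");cv2.imwrite("pics/w2.png",im[:,:,::-1])
print(np.round(-c[2].T@c[3]),np.round(c[2],2).tolist())
for k in rects(im,*O,300)[:3]:print(onplane(c,k,145),k[:,0].min(0),k[:,0].max(0))
k=proj(c,[[502+35*.912,338-35*.41,145],[502-35*.912,338+35*.41,145],[502+35*.912,338-35*.41,115],[502,338,130]]);print(k)
cv2.imwrite("pics/w2c.png",cv2.resize(im[120:330,200:420,::-1],None,fx=2.5,fy=2.5))
```

```text
[502.06439318 339.60168339 247.29069341]
[571. 310. 390.] [[-0.41, -0.91, 0.0], [-0.87, 0.39, 0.3], [-0.27, 0.12, -0.96]]
((365.65118408203125, 317.8244323730469), (76.58259582519531, 38.76173400878906), 25.168243408203125) [392 353] [461 445]
((504.2061767578125, 343.6675720214844), (17.66950225830078, 72.38919830322266), 66.30451965332031) [294 180] [324 295]
[[319.81880738 181.51065252]
 [319.07201041 292.86308013]
 [319.31404962 174.19391697]
 [319.19750973 232.62628861]]
```

View pics/w2c.png

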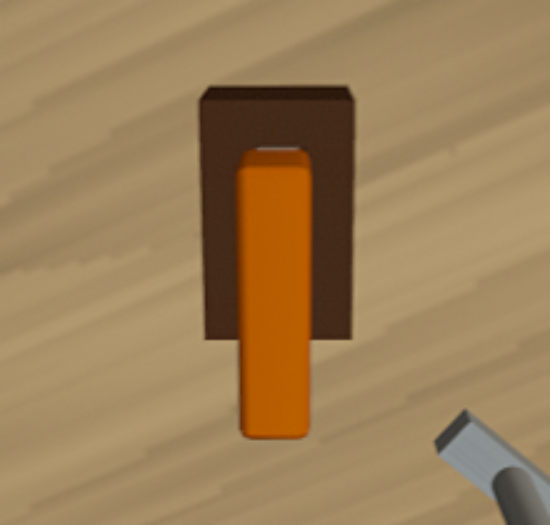

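The sharp crop gives the handle centre at about (503,344), axis −23.7°, width 17.7 mm as it should be. Next I descend and grip.

Run:
```python
from h import *
print(arm.read_state()["position"]);go(503,344,112,-23.7)
```

```text
[502.12476627 337.72641477 248.2569175 ]
shift [ -1.6  -6.5 136.2] turn [ 0.003  0.001 -0.007]
```

servo_tool:
  rows:
    - [[85,-1.5,-6,30,0,0,-0.008],[85,-1.5,-6,60,0,0,-0.008],[85,-1.5,-6,90,0,0,-0.008],[85,-1.5,-6,115,0,0,-0.008],[85,-1.5,-6,130,0,0,-0.008],[85,-1.5,-6,137,0,0,-0.008],[40,-1.5,-6,137,0,0,-0.008],[25,-1.5,-6,137,0,0,-0.008],[22,-1.5,-6,137,0,0,-0.008],[22,-1.5,-6,137,0,0,-0.008]]

```text
clock: 3.88
position: [503.7, 343.2, 113.8]
ee_rot: [0.979, -0.205, 0.0, -0.0]
contact_force: [0.1, 0.3, -1.4]
gripper_width: 22.0
grasp_force: 0.0
```

servo_tool:
  rows:
    - [[10,0,0,0,0,0,0],[10,0,0,0,0,0,0],[10,0,0,0,0,0,0],[10,0,0,0,0,0,0],[10,0,0,0,0,0,0],[10,0,0,0,0,0,0]]

```text
clock: 4.62
position: [504.0, 343.4, 113.8]
ee_rot: [0.979, -0.205, 0.0, -0.001]
contact_force: [1.2, 0.6, 5.6]
gripper_width: 17.0
grasp_force: 60.3
```

servo_tool:
  rows:
    - [[10,0,0,-5,0,0,0],[10,0,0,-15,0,0,0],[10,0,0,-30,0,0,0],[10,0,0,-50,0,0,0],[10,0,0,-75,0,0,0],[10,0,0,-100,0,0,0],[10,0,0,-125,0,0,0],[10,0,0,-145,0,0,0],[10,0,0,-150,0,0,0],[10,0,0,-150,0,0,0]]

```text
clock: 5.88
position: [503.2, 342.7, 263.2]
ee_rot: [0.979, -0.206, -0.0, 0.0]
contact_force: [0.9, -1.0, -2.5]
gripper_width: 17.0
grasp_force: 59.5
```

Run:
```python
from h import *
a=np.radians(-13)
print(arm.read_state()["position"]);go(629-90*np.cos(a),113-90*np.sin(a),264,-13)
```

```text
[503.21519885 342.66063961 263.2418147 ]
shift [119.1 176.4  -0.7] turn [ 0.     0.001 -0.187]
```

servo_tool:
  rows:
    - [[10,15,22,0,0,0,-0.03],[10,37,55,0,0,0,-0.06],[10,60,88,0,0,0,-0.1],[10,82,121,0,0,0,-0.14],[10,103,152,0,0,0,-0.17],[10,116,172,0,0,0,-0.187],[10,119,176,0,0,0,-0.187],[10,119,176,0,0,0,-0.187],[10,119,176,0,0,0,-0.187],[10,119,176,0,0,0,-0.187]]

```text
clock: 7.12
position: [541.7, 134.8, 263.1]
ee_rot: [0.994, -0.113, -0.0, 0.0]
contact_force: [-0.8, 0.3, -2.4]
gripper_width: 17.1
grasp_force: 59.4
```

Run:
```python
from h import *
c=cam("wrist");im=arm.get_image("wrist");cv2.imwrite("pics/w3.png",im[:,:,::-1]);s=arm.read_state();print(s["position"])
for k in rects(im,*B,300)[:2]:print("blue",onplane(c,k,100),cv2.minAreaRect(k))
k=rects(im,*O,300)
if k:
    print("handle",cv2.minAreaRect(k[0]),k[0][:,0].min(0),k[0][:,0].max(0))
```

```text
[541.69404099 134.66216667 263.19485475]
blue ((627.5374755859375, 113.01620483398438), (80.1634750366211, 79.60516357421875), 77.1149673461914) ((320.5, 89.0), (122.0, 121.0), 90.0)
handle ((316.5, 345.0), (208.0, 61.0), 90.0) [286 241] [347 449]
```

View pics/w3.png

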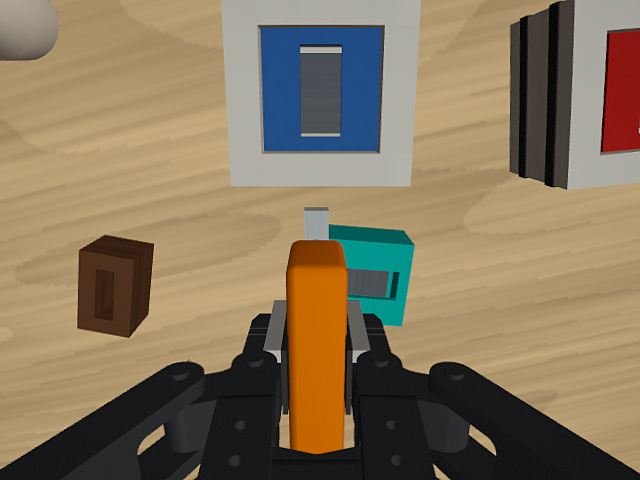

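The blue plug centre is at (627.5,113), size 80 as given, slot axis −12.9°. The foot tip is visible at (316,208), so I'll use it to work out the key's offset in the grip.

Run:
```python
from h import *
c=cam("wrist");im=cv2.imread("pics/w3.png");s=arm.read_state();p=s["position"];A=Ro.from_quat(s["ee_rot"])
# foot tip: print gray profile
print(im[222,296:336].astype(int).sum(1)//3); print(im[198:216,316].astype(int).sum(1)//3)
zo=p[2]-103.5
g=im.astype(int);
for uv,z in(([304,208],zo+10),([328.5,208],zo+10),([287,265],zo+135),([346.5,265],zo+135)):
    print(uv,np.round(A.inv().apply(ray(c,[uv],z)[0]-p),1))
a=np.radians(-13)
go(627.5,113,263,-12.9)
```

```text
[152 151 151 150 150 149 148 149 158 161 158 155 157 160 159 156 156 158
 158 159 158 159 158 158 157 156 158 159 159 159 160 161 157 146 149 148
 148 148 147 148]
[149 149 149 148 147 146 145 146 151 104  96  95 108 160 161 158 157 159]
[304, 208] [22.2 -7.9 93.5]
[328.5, 208] [22.2  6.1 93.5]
[287, 265] [ 33.5  -9.  -31.5]
[346.5, 265] [ 33.5   7.6 -31.5]
shift [88.5  1.9  0.2] turn [ 0.     0.    -0.001]
```

servo_tool:
  rows:
    - [[10,15,0.5,0,0,0,0],[10,40,1,0,0,0,0],[10,65,2,0,0,0,0],[10,85,3,0,0,0,0],[10,90.5,3,10,0,0,0],[10,90.5,3,30,0,0,0],[10,90.5,3,45,0,0,0],[10,90.5,3,50,0,0,0],[10,90.5,3,50,0,0,0]]

```text
clock: 8.3
position: [629.3, 110.8, 213.3]
ee_rot: [0.994, -0.113, -0.0, 0.0]
contact_force: [-0.5, -0.6, -0.5]
gripper_width: 16.9
grasp_force: 59.4
```

Run:
```python
from h import *
c=cam("wrist");im=arm.get_image("wrist");cv2.imwrite("pics/w4.png",im[:,:,::-1]);s=arm.read_state();print(s["position"])
go(627.5,113,213,-12.9)
```

```text
[629.55253607 110.89256031 213.87028246]
shift [-2.5 -1.6  0.9] turn [-0.    -0.001 -0.001]
```

View pics/w4.png

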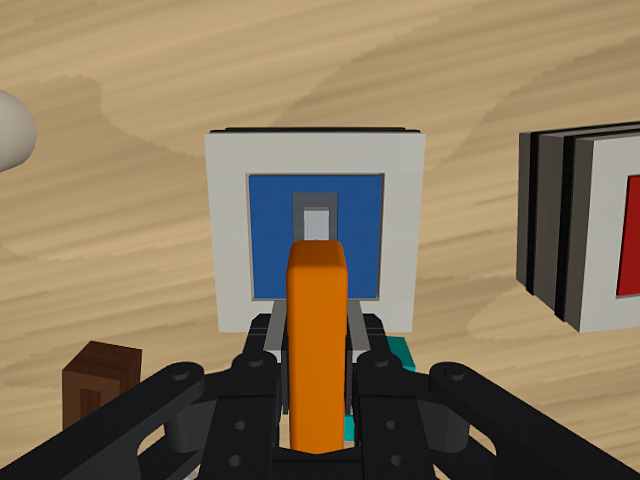

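The foot (columns 304–328) is centred in the slot (293–338), with the tip inside the slot's end. Lowering in.

servo_tool:
  rows:
    - [[10,0,0,5,0,0,0],[10,0,0,10,0,0,0],[10,0,0,15,0,0,0],[10,0,0,20,0,0,0],[10,0,0,25,0,0,0],[10,0,0,30,0,0,0],[10,0,0,35,0,0,0],[10,0,0,40,0,0,0],[10,0,0,40,0,0,0]]

```text
clock: 9.48
position: [629.0, 110.6, 172.7]
ee_rot: [0.994, -0.113, -0.001, 0.0]
contact_force: [-0.3, 1.2, -1.6]
gripper_width: 17.2
grasp_force: 59.4
```

servo_tool:
  rows:
    - [[10,0,0,0,0,0,0.16],[10,-0.5,0.5,0,0,0,0.33],[10,-1,1,0,0,0,0.5],[10,-1.5,1,0,0,0,0.68],[10,-2,1,0,0,0,0.86],[10,-2.5,1.5,0,0,0,1.04],[10,-3,1.5,0,0,0,1.22],[10,-3.5,1.5,0,0,0,1.4],[10,-3.5,1.5,0,0,0,1.571],[10,-3.5,1.5,0,0,0,1.571]]

```text
clock: 10.72
position: [625.7, 110.1, 173.6]
ee_rot: [-0.623, 0.782, -0.0, 0.0]
contact_force: [-0.5, 0.2, -2.1]
gripper_width: 17.0
grasp_force: 59.4
```

servo_tool:
  rows:
    - [[10,0,0,-4,0,0,0],[10,0,0,-8,0,0,0],[10,0,0,-11,0,0,0],[10,0,0,-14,0,0,0],[10,0,0,-17,0,0,0],[10,0,0,-20,0,0,0],[10,0,0,-24,0,0,0],[10,0,0,-28,0,0,0],[10,0,0,-28,0,0,0]]

```text
clock: 11.85
position: [625.8, 110.1, 201.8]
ee_rot: [-0.622, 0.783, -0.0, 0.0]
contact_force: [-0.5, 0.7, -5.9]
gripper_width: 17.2
grasp_force: 59.0
```

Wrist force is up by about 4 N, so the plug is hanging on the foot. Lifting it clear.

servo_tool:
  rows:
    - [[10,0,0,-5,0,0,0],[10,0,0,-12,0,0,0],[10,0,0,-20,0,0,0],[10,0,0,-28,0,0,0],[10,0,0,-36,0,0,0],[10,0,0,-46,0,0,0],[10,0,0,-58,0,0,0],[10,0,0,-70,0,0,0],[10,0,0,-80,0,0,0],[10,0,0,-85,0,0,0]]

```text
clock: 13.1
position: [625.8, 110.2, 287.3]
ee_rot: [-0.622, 0.783, -0.0, 0.001]
contact_force: [-0.6, 0.1, -5.7]
gripper_width: 17.2
grasp_force: 59.0
```

Run:
```python
from h import *
s=arm.read_state();print(s["position"],s["contact_force"])
im=arm.get_image("scene");cv2.imwrite("pics/s5.png",im[:,:,::-1])
t=arm.get_image("top");c=cam("top")
m=rects(t,(5,100,50),(14,180,140),1500)
for k in m:print(onplane(c,k,18),cv2.boundingRect(k))
go(443,-368,287,-103)
```

```text
[625.8076237  110.15072209 287.34854989] [-0.58226509  0.07923907 -5.71990948]
shift [ 5.07e+02  7.05e+01 -4.00e-01] turn [-0.001  0.001 -0.   ]
```

View pics/s5.png

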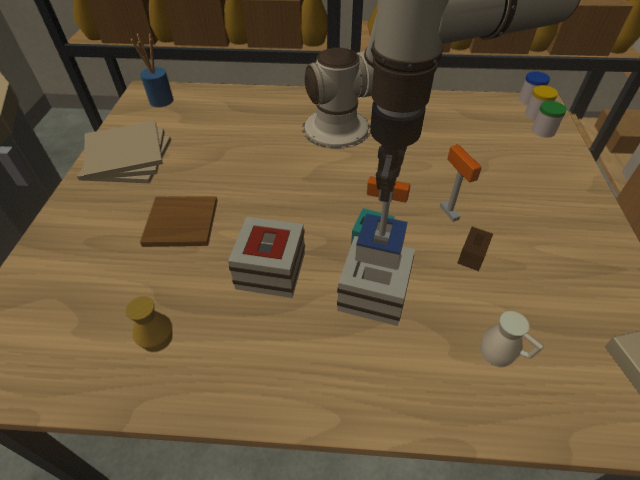

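The plug is out of the mould and hanging at (380,240) in the scene view. Carrying it smoothly to the board.

servo_tool:
  rows:
    - [[10,5,0.7,0,0,0,0],[10,20,2.8,0,0,0,0],[10,45,6.3,0,0,0,0],[10,80,11.2,0,0,0,0],[10,120,16.8,0,0,0,0],[10,160,22.4,0,0,0,0],[10,200,28,0,0,0,0],[10,240,33.6,0,0,0,0],[10,280,39.2,0,0,0,0],[10,320,44.8,0,0,0,0]]

```text
clock: 14.45
position: [507.8, -194.0, 286.8]
ee_rot: [-0.622, 0.783, -0.0, 0.0]
contact_force: [0.8, 0.8, -6.3]
gripper_width: 17.2
grasp_force: 59.0
```

servo_tool:
  rows:
    - [[10,40,5.6,0,0,0,0],[10,80,11.2,0,0,0,0],[10,115,16.1,0,0,0,0],[10,143,20,0,0,0,0],[10,163,22.8,0,0,0,0],[10,176,24.7,0,0,0,0],[10,184,25.8,0,0,0,0],[10,188,26.4,0,0,0,0],[10,190,26.7,0,0,0,0],[10,190,26.7,0,0,0,0]]

```text
clock: 15.7
position: [441.3, -370.4, 286.3]
ee_rot: [-0.623, 0.782, 0.0, 0.0]
contact_force: [-0.9, -0.1, -5.8]
gripper_width: 17.3
grasp_force: 59.0
```

Run:
```python
from h import *
s=arm.read_state();p=s["position"];print(p,s["contact_force"])
zb=p[2]-287.3+149; zt=zb+50;print("plug bottom",zb)
a=arm.get_image("top");t=cam("top");c=cam("wrist");w=arm.get_image("wrist")
for n,im,cc in(("t",a,t),("w",w,c)):
    for k in rects(im,*B,300)[:2]:print(n,onplane(cc,k,zt),cv2.boundingRect(k))
cv2.imwrite("pics/w6.png",np.hstack([cv2.resize(w,(400,300)),cv2.resize(a[200:380,400:640],(400,300))])[:,:,::-1])
```

```text
[ 441.33341118 -370.42487718  286.26237527] [-0.92316303 -0.07197106 -5.81380437]
plug bottom 147.96237526908254
t ((449.832763671875, -340.5016784667969), (30.38642120361328, 78.38811492919922), 75.86080932617188) (508, 252, 26, 49)
w ((443.24700927734375, -367.22222900390625), (81.02410888671875, 80.07451629638672), 77.14236450195312) (240, 183, 147, 135)
```

View pics/w6.png

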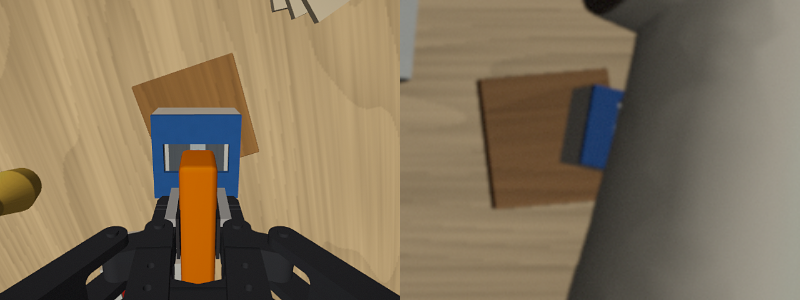

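The plug hangs level with its centre at (443,−367), over the board. Lowering it, slowly near contact.

servo_tool:
  rows:
    - [[10,0,0,5,0,0,0],[10,0,0,18,0,0,0],[10,0,0,35,0,0,0],[10,0,0,55,0,0,0],[10,0,0,75,0,0,0],[10,0,0,93,0,0,0],[10,0,0,106,0,0,0],[10,0,0,115,0,0,0],[10,0,0,120,0,0,0],[10,0,0,122,0,0,0]]

```text
clock: 17.05
position: [441.3, -370.9, 164.4]
ee_rot: [-0.623, 0.783, -0.0, 0.0]
contact_force: [-0.7, -0.2, -6.4]
gripper_width: 17.3
grasp_force: 59.0
```

servo_tool:
  rows:
    - [[10,0,0,1,0,0,0],[10,0,0,2,0,0,0],[10,0,0,3,0,0,0],[10,0,0,4,0,0,0],[10,0,0,5,0,0,0],[10,0,0,6,0,0,0],[10,0,0,7,0,0,0],[10,0,0,8,0,0,0],[10,0,0,9,0,0,0],[10,0,0,10,0,0,0]]

```text
clock: 18.3
position: [441.9, -371.4, 155.4]
ee_rot: [-0.623, 0.782, -0.001, 0.0]
contact_force: [0.2, -0.1, -1.1]
gripper_width: 17.1
grasp_force: 59.6
```

servo_tool:
  rows:
    - [[10,0,0,1,0,0,0],[10,0,0,2,0,0,0],[10,0,0,3,0,0,0],[10,0,0,4,0,0,0]]

```text
clock: 18.8
position: [441.1, -370.8, 150.3]
ee_rot: [-0.622, 0.783, -0.0, -0.0]
contact_force: [-0.7, -0.2, -1.6]
gripper_width: 17.4
grasp_force: 59.6
```

The plug rests on the board. Now I lower the key until its foot nearly stands on the hollow's floor.

servo_tool:
  rows:
    - [[10,0,0,4,0,0,0],[10,0,0,9,0,0,0],[10,0,0,14,0,0,0],[10,0,0,18,0,0,0],[10,0,0,20,0,0,0],[10,0,0,21,0,0,0],[10,0,0,21.5,0,0,0],[10,0,0,21.5,0,0,0]]

```text
clock: 19.8
position: [441.2, -370.8, 128.9]
ee_rot: [-0.622, 0.783, -0.0, 0.0]
contact_force: [-0.0, 0.4, -0.1]
gripper_width: 17.0
grasp_force: 59.6
```

servo_tool:
  rows:
    - [[10,0,0,0.4,0,0,0],[10,0,0,0.8,0,0,0],[10,0,0,1.2,0,0,0],[10,0,0,1.2,0,0,0]]

```text
clock: 20.3
position: [441.1, -370.8, 127.9]
ee_rot: [-0.623, 0.783, -0.0, -0.0]
contact_force: [-0.3, 0.0, -0.3]
gripper_width: 17.2
grasp_force: 60.0
```

servo_tool:
  rows:
    - [[10,0,0,0.4,0,0,0],[10,0,0,0.8,0,0,0],[10,0,0,0.8,0,0,0]]

```text
clock: 20.68
position: [441.2, -370.9, 127.8]
ee_rot: [-0.623, 0.783, -0.0, -0.0]
contact_force: [-1.4, 2.6, 5.4]
gripper_width: 17.0
grasp_force: 60.8
```

Contact: +5 N upward. I'll open slowly and watch the key.

servo_tool:
  rows:
    - [[16,0,0,0,0,0,0],[18,0,0,0,0,0,0],[19,0,0,0,0,0,0],[21,0,0,0,0,0,0],[24,0,0,0,0,0,0],[30,0,0,0,0,0,0],[40,0,0,0,0,0,0],[60,0,0,0,0,0,0],[60,0,0,0,0,0,0]]

```text
clock: 21.8
position: [441.1, -370.8, 126.8]
ee_rot: [-0.622, 0.783, -0.0, 0.0]
contact_force: [-0.8, 0.2, 0.4]
gripper_width: 60.1
grasp_force: 0.0
```

Run:
```python
from h import *
print(arm.read_state()["position"])
w=arm.get_image("wrist");cv2.imwrite("pics/w7.png",w[:,:,::-1])
```

```text
[ 441.11557801 -370.77882876  126.81483109]
```

View pics/w7.png

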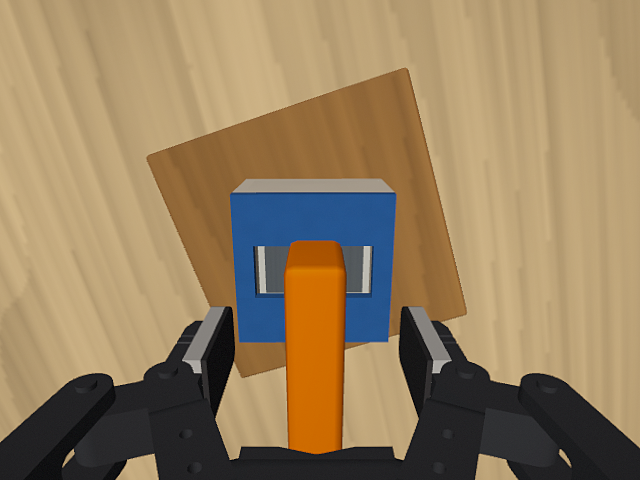

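The key stands upright in the plug, and the fingers are clear on both sides. Retreating straight up, then checking the centring.

servo_tool:
  rows:
    - [[60,0,0,-5,0,0,0],[60,0,0,-20,0,0,0],[60,0,0,-45,0,0,0],[60,0,0,-75,0,0,0],[60,0,0,-105,0,0,0],[60,0,0,-135,0,0,0],[60,-30,0,-150,0,0,0],[60,-60,0,-150,0,0,0],[60,-60,0,-150,0,0,0],[60,-60,0,-150,0,0,0]]

```text
clock: 23.1
position: [454.6, -312.6, 277.5]
ee_rot: [-0.623, 0.783, -0.0, 0.0]
contact_force: [0.6, 0.5, 0.1]
gripper_width: 59.9
grasp_force: 0.0
```

Run:
```python
from h import *
c=cam("wrist");w=arm.get_image("wrist");cv2.imwrite("pics/w8.png",w[:,:,::-1])
for k in rects(w,*B,300)[:2]:print("plug",onplane(c,k,68))
for k in rects(w,(5,100,40),(14,180,190),3000)[:2]:print("board",onplane(c,k,18))
for k in rects(w,*O,300)[:2]:print("handle",onplane(c,k,159))
print(arm.read_state()["clock"])
```

```text
plug ((468.0124816894531, -373.3403015136719), (79.03201293945312, 28.735822677612305), 77.1927719116211)
plug ((417.3284606933594, -361.6468505859375), (78.89863586425781, 26.762208938598633), 77.17668151855469)
23.15
```

View pics/w8.png

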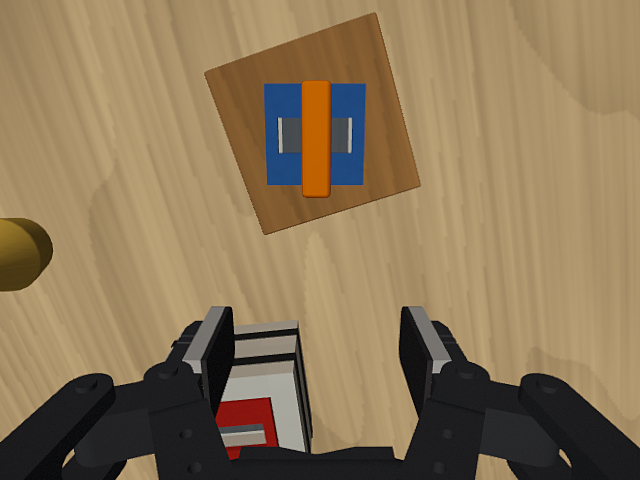

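The plug stands on the board, with the key upright in it and the gripper clear. Its two visible blue halves average to about (443,−367), against a board centre of (443,−368). Handing in.

Run:
```python
from h import *
c=cam("wrist");print(ray(c,[[205,72],[376,13],[420,185],[265,235]],18).mean(0))
print(arm.job_done())
```

```text
[ 440.91528108 -369.23767654   18.        ]
the job is handed in; nothing more can be done
None
```

The blue-plate plug is out of its mould and stands upright on the wooden board, within about 3 mm of its centre, with the key left in it. I left the red-plate plug alone and handed the job in at about 23 s.

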